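Load the large cell into the igniter's battery holder

TASK

Load the large battery cell into the open battery holder of the hob igniter: hold the cell level above the cradle, push its flat end against the coil-spring contact, then drop its button end in behind the low fixed end wall, so that the cell lies level and fully home in the cradle between the two contacts. Let go of it, and leave the small cell where it lies.

Things in the scene. Friction and masses are not known exactly. Their poses are not given: they have to be found in the camera images.
- big_cell_mid (a point): Centre of the large battery cell, a black-sleeved cylinder lying on the table, 34 mm in diameter, 61.5 mm long, about 0.12 kg. Its x axis runs along it from the flat end to the button end (each end 30.75 mm from here). At the start it is 17 mm above the table with z up; it does not roll by itself. Grasp it across its diameter from above.
- big_cell_button (a point): Tip of the large cell's button (the raised metal nub, 10 mm in diameter and 2 mm high, at the end with a bright metal rim band); the other end is flat.
- holder_seat (a point): Where the large cell's centre lies when home, 36 mm above the table, in the fixed grey battery cradle (126 x 52 mm). x: level, along the cradle, from spring contact to fixed contact; the button end belongs at +x; z up. Inner face of the low fixed end wall: 31 mm along +x, its top 2 mm above here. Between the ends only a trough 29 mm wide, over 11 mm below here, so fingers can straddle it.
- spring_contact (a joint): Upright steel plate, 26 mm wide, on a coil spring at the seat's -x end: 0 at rest, + is metres pushed back (to -x), at most 0.024; 2 N to start, 5 N at 8 mm, 8 N at 16 mm. At rest its face is 23 mm from the seat point (gap 8 mm too short for the cell); it reaches from 10 mm below to 27 mm above that point. Block behind it: from 57 mm, as tall. On release it slides the cell to the fixed contact.
- small_cell_mid (a point): Centre of the small battery cell, also black-sleeved, 15 mm in diameter and 50 mm long, lying on the table (centre 7.5 mm above it), x towards its button. It does not belong in this holder and stays where it is.

How it is judged:
By the outcome, as a careful person would: the job done as asked, in the order asked, and still so for the second after the job is handed in, with the robot touching nothing.
It also fails if it takes over 38 s, if anything falls off the work surface, if the arm or the gripper's body presses on something with over 40 N, if the wrist force passes 120 N, or if a joint passes its speed limit or range.

ROBOT

A 6-joint arm with a two-finger parallel gripper is mounted at the origin on a cart in front of the work surface, level with it; the furniture and walls round the work are solid. World frame = base frame: x ahead of the robot, y to its left, z up, the work surface at z = 0. Lengths are in mm, angles in rad, forces in N, time in s.
With the tool pointing down it reaches from about 325 to 900 mm from the base axis. Payload 6.1 kg.
Tool frame: the origin (TCP) lies at the very end of the fingers, on their centre line; the grasp point (between the pads) lies 19 mm behind it; z points along the fingers, y is the line along which they close (so a half turn about z gives the same grasp; the last joint's range is limited). The gripper opens to 85 mm and grips with 20 to 120 N. Pads are 22 mm wide; open, the fingers measure 114 mm over their backs; the gripper's body (76 mm by 85 mm) begins 54 mm behind the grasp point. The pads swing forward as they close: fully open they stand 13 mm farther back than shut.
Start: joints at [-1.36, 0.22, 1.526, -0, 1.395, -0.126], TCP at [206.535, -589.88, 201.5] pointing down, gripper open.
Joint ranges: [-2.98, 2.98], [-0.91, 2.08], [0.09, 2.57], [-1.24, 4.39], [0.2, 2.65], [-2.68, 2.68]. Speed limits (rad/s): [2.57, 2.57, 3.01, 3.14, 3.14, 3.14].

INTERFACE

Orientations are given as a unit quaternion [w, x, y, z].
In Python, from cell import bot, vision, finish_job gives the robot as it stands.
- The arm moves only by the tool arm_command, never from a script. Its argument "rows" is a list of rows, each a list of 7 numbers: the opening, from 0 (shut) to 1 (fully open), then the shift along the tool's x, y, z in cm, then the turn, a rotation vector about the tool's x, y, z in rad. A call has 1 to 20 rows; each row shifts and turns the commanded pose from where the row before left it, along the tool's axes as they then stand; what a row does not reach is not made up. A row lasts 1/8 s, in which the tool goes at most 62.5 mm and 10.7 degrees, less where a joint would pass 70% of its speed; a pose out of reach is approached as far as the arm can. A call with a gripper value outside its range is refused whole. The fingers move at their own pace and stop on an object; "force" is the grip in N (left out, the last holds). Time passes only in rows, so rows that do not move let the fingers close. It gives the time, the measured TCP pose, the force, the opening and the grip force at its end, in the units of the state.
- bot.get_state(): the state, without advancing time (a new reading comes with each control period).
- vision.grab_frame(name): name is "scene" or "top"; returns the picture (480x640x3 uint8, red, green, blue); there is no depth.
- vision.camera_params(name): a dict with "fx", "fy", "cx", "cy" (pixels), "D" ([k1, k2, p1, p2, k3] as OpenCV has them; the pictures are not rectified), "camera_from_world" (4x4, takes a point from world to camera coordinates). Camera axes: x right, y up, looking along -z (the intrinsics and any distortion apply to the point x, -y, -z); pixel columns grow to the right and rows downward; lengths in mm; the calibration is good to about 2 mm. A picture is of the moment at which its call begins. camera_params takes no time and is no camera call.
- finish_job(): hands the job in; it is judged then, once.
The state is a dict: "t": time; "q": joint angles; "joint_vel": joint speeds; "effort": joint torques, N m; "eef_pos": TCP position; "ee_rot": TCP orientation; "wrist_force": force on the tool from outside, world axes, zero at the start; "wrist_torque": the same for the moment, N m; "gripper_width": finger opening in mm; "grasp_force": force on a finger pad.
Only numpy, scipy, OpenCV 4.12 (cv2) and the standard library are available. Lean on these libraries where they do the work, as an engineer would, in place of code of your own. Each camera call takes 0.05 s, during which the arm holds its last target. There are 200 camera calls.

## Working session

There is one attempt and no reset: what is moved stays moved. The work goes in short steps, Python scripts to look and compute and a tool call to move; the robot and the scene stay as the last step left them, time stands still between calls to the robot, and variables do not carry over. Pictures are saved under pics/ and viewed, at most 10 in all, crops included, and the job is handed in when it is done.

Besides the shell and the picture viewer there is one more tool, called after ">>>" as name(argument=value, ...) on one line, values as JSON. arm_command: Moves the arm, as the interface text tells. Its arguments: {"type":"object","properties":{"rows":{"type":"array","items":{"type":"array","items":{"type":"number"}}},"force":{"type":"number"}},"required":["rows"]}

```bash
mkdir -p pics; python3 - <<'E'
from cell import bot,vision
import cv2
for n in("top","scene"):
    f=vision.grab_frame(n); cv2.imwrite(f"pics/{n}0.png",f[:,:,::-1])
    p=vision.camera_params(n); print(n,p)
print(bot.get_state())
E
```

```text
top {'fx': 587.2481688583146, 'fy': 587.2481688583146, 'cx': 320.85914393278034, 'cy': 230.43681632785825, 'D': array([-0.00677506,  0.        ,  0.        ,  0.        ,  0.        ]), 'camera_from_world': array([[-2.81502003e-02, -9.99597307e-01, -3.57626502e-03,
         2.07340967e+01],
       [ 9.75376725e-01, -2.82506575e-02,  2.18728472e-01,
        -5.39238166e+02],
       [-2.18741424e-01,  2.66904465e-03,  9.75779210e-01,
        -9.80774578e+02],
       [ 0.00000000e+00,  0.00000000e+00,  0.00000000e+00,
         1.00000000e+00]])}
scene {'fx': 603.8383148932393, 'fy': 603.8383148932393, 'cx': 313.5567619332681, 'cy': 240.2862007207006, 'D': array([-0.13030388,  0.        ,  0.        ,  0.        ,  0.        ]), 'camera_from_world': array([[-5.81222060e-01, -8.13703698e-01,  8.19817636e-03,
         3.19444009e+02],
       [ 3.58064678e-01, -2.46689894e-01,  9.00518619e-01,
        -2.59375047e+02],
       [-7.30732923e-01,  5.26336764e-01,  4.34740160e-01,
        -7.50321539e+02],
       [ 0.00000000e+00,  0.00000000e+00,  0.00000000e+00,
         1.00000000e+00]])}
{'t': 0.1, 'q': array([-1.36014284e+00,  2.21177297e-01,  1.52746644e+00, -9.65176913e-06,
        1.39470418e+00, -1.26105353e-01]), 'joint_vel': array([ 6.89758440e-05,  4.62249529e-04, -6.52842314e-04,  7.10578916e-04,
       -9.30584981e-04,  4.06971026e-04]), 'effort': array([ 2.33458901e-03, -4.98250079e+01, -3.90544581e+01,  2.08212208e-05,
        5.72139194e-03,  2.31770980e-05]), 'eef_pos': array([ 206.38520622, -589.32092433,  200.50609342]), 'ee_rot': array([-8.76645801e-04,  9.85857124e-01,  1.67585683e-01, -4.18362375e-05]), 'wrist_force': array([ 1.12423273, -1.13948932,  0.64341264]), 'wrist_torque': array([-0.00152541, -0.01058799, -0.05566913]), 'grasp_force': 0.0, 'gripper_width': 85.27647005767582}
```

View pics/top0.png

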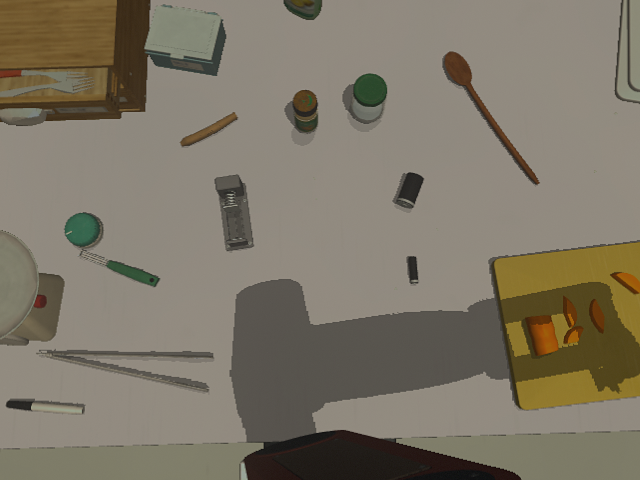

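View pics/scene0.png

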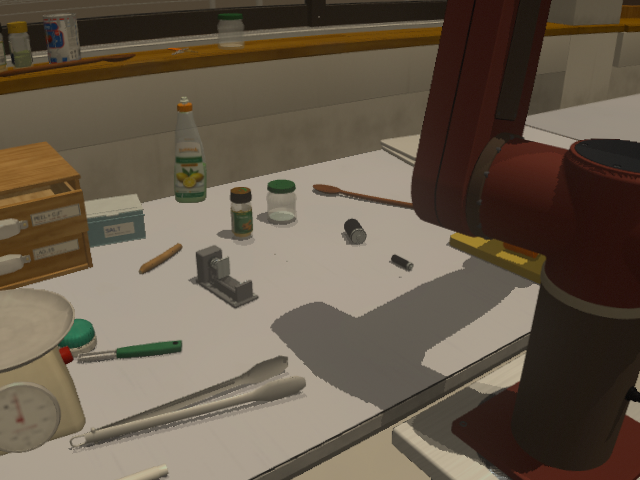

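The top view shows the holder at about (234,212), with its block and spring end at the top (229,184). The big cell is at (409,190) with its rim end at the lower left, and the small cell is at (413,270). Next I'll look at enlarged crops.

```bash
python3 - <<'E'
import cv2,numpy as np
t=cv2.imread("pics/top0.png"); s=cv2.imread("pics/scene0.png")
def c(i,x,y,w,h):
    return cv2.resize(i[y:y+h,x:x+w],(400,300),interpolation=cv2.INTER_CUBIC)
o=np.vstack([np.hstack([c(t,180,170,120,90),c(t,380,160,60,45)]),np.hstack([c(s,170,230,120,90),c(s,320,205,60,45)])])
cv2.imwrite("pics/crop1.png",o)
E
```

```text
(no output)
```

View pics/crop1.png

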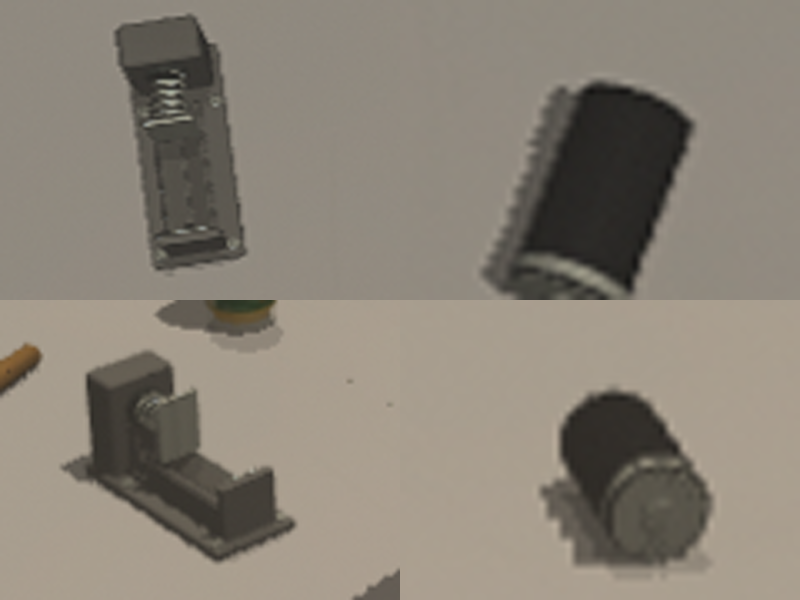

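```bash
cat > h.py <<'E'
import cv2,numpy as np
from cell import bot,vision
P={n:vision.camera_params(n) for n in("top","scene")}
def ray(n,u,v):
    p=P[n];K=np.array([[p["fx"],0,p["cx"]],[0,p["fy"],p["cy"]],[0,0,1]])
    x,y=cv2.undistortPoints(np.array([[[u,v]]],float),K,np.array(p["D"]))[0,0]
    M=p["camera_from_world"];R=M[:3,:3]
    return -R.T@M[:3,3],R.T@np.array([x,-y,-1.])
def pl(n,u,v,z):
    c,d=ray(n,u,v);return c+d*(z-c[2])/d[2]
def two(a,b):
    c1,d1=ray("top",*a);c2,d2=ray("scene",*b)
    s=np.linalg.lstsq(np.stack([d1,-d2],1),c2-c1,rcond=None)[0]
    p,q=c1+d1*s[0],c2+d2*s[1];return (p+q)/2,np.linalg.norm(p-q)
T=lambda u,v:(180+u*.3,170+v*.3)
C=lambda u,v:(380+(u-400)*.15,160+v*.15)
S=lambda u,v:(170+u*.3,230+(v-300)*.3)
D=lambda u,v:(320+(u-400)*.15,205+(v-300)*.15)
E
python3 - <<'E'
from h import *
np.set_printoptions(precision=1,suppress=True)
def show(l,*a): print(l,*a)
for w,f in (("blk top fl",(130,68)),("blk top fr",(208,55)),("blk bl",(115,25)),("blk br",(192,15))): show(w,pl("top",*T(*f),63))
for w,f in (("near l",(155,268)),("near r",(244,254)),("far r",(217,45))): show(w,pl("top",*T(*f),4))
show("wall top",pl("top",*T(152,240),38),pl("top",*T(226,229),38))
show("scene blk fr top",pl("scene",*S(172,368),63),"blk back",pl("scene",*S(152,352),63),pl("scene",*S(88,374),63),pl("scene",*S(105,388),63))
show("scene wall top outer",pl("scene",*S(218,488),38),pl("scene",*S(272,468),38))
show("scene base near",pl("scene",*S(218,560),0),pl("scene",*S(295,522),0))
show("two blk fr",*two(T(208,55),S(172,368)));show("two base nl",*two(T(155,268),S(218,560)));show("two base nr",*two(T(244,254),S(295,522)))
a=pl("top",*C(636,106),17);b=pl("top",*C(575,275),17);show("axis",a,b,np.degrees(np.arctan2(*(b-a)[1::-1])))
show("button",pl("scene",*D(657,515),17))
show("cell edges",[pl("top",*C(*q),17) for q in((580,90),(692,122),(520,255),(630,295))])
show("far arc top",pl("top",*C(640,92),34), "rim top inner",pl("top",*C(580,265),34))
s=bot.get_state();print(s["t"],s["eef_pos"])
# automatic: dark sleeve mask
t=cv2.imread("pics/top0.png")[165:215,385:435]
m=(t.max(2)<62).astype(np.uint8);n,l,st,ce=cv2.connectedComponentsWithStats(m)
i=1+st[1:,4].argmax();print(st[i],cv2.minAreaRect(cv2.findNonZero((l==i).astype(np.uint8))),ce[i]+[385,165],pl("top",*(ce[i]+[385,165]),22))
E
```

```text
blk top fl [617.8 186.   63. ]
blk top fr [623.9 144.   63. ]
blk bl [642.3 194.4  63. ]
blk br [646.7 152.7  63. ]
near l [519.2 181.3   4. ]
near r [525.7 131.7   4. ]
far r [647.9 146.8   4. ]
wall top [528.1 177.6  38. ] [533.  137.5  38. ]
scene blk fr top [621.3 155.   63. ] blk back [645.3 155.   63. ] [640.8 196.2  63. ] [620.5 195.9  63. ]
scene wall top outer [531.2 177.6  38. ] [533.5 144.3  38. ]
scene base near [524.7 183.4   0. ] [534.8 131.    0. ]
two blk fr [628.  147.9  57.2] 7.387008082807381
two base nl [520.9 183.3   1.5] 3.80242952202516
two base nr [526.9 133.3   4.2] 3.9248744191477267
axis [ 649.3 -175.9   17. ] [ 600.4 -155.7   17. ] 157.56787359554596
button [ 596.8 -148.8   17. ]
cell edges [array([ 654.5, -160.3,   17. ]), array([ 644.2, -191.4,   17. ]), array([ 606.6, -140.6,   17. ]), array([ 594.1, -170.7,   17. ])]
far arc top [ 648.  -174.3   34. ] rim top inner [ 598.6 -154.6   34. ]
0.1 [ 206.4 -589.3  200.5]
[ 13   8  25  31 467] ((25.82673454284668, 21.76732635498047), (17.488271713256836, 28.257129669189453), 20.85445785522461) [410.9 186.8] [ 626.7 -165.2   22. ]
```

The coarse fit doesn't hold together at the block's corners, so I need a sharper view of the holder.

```bash
python3 - <<'E'
import cv2,numpy as np
t=cv2.imread("pics/top0.png"); s=cv2.imread("pics/scene0.png")
def c(i,x,y,w,h):
    o=cv2.resize(i[y:y+h,x:x+w],(400,600),interpolation=cv2.INTER_CUBIC)
    return np.clip((o.astype(float)-20)*1.7,0,255).astype(np.uint8)
cv2.imwrite("pics/crop2.png",np.hstack([c(t,208,172,54,81),c(s,192,236,72,108)]))
E
```

```text
(no output)
```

View pics/crop2.png

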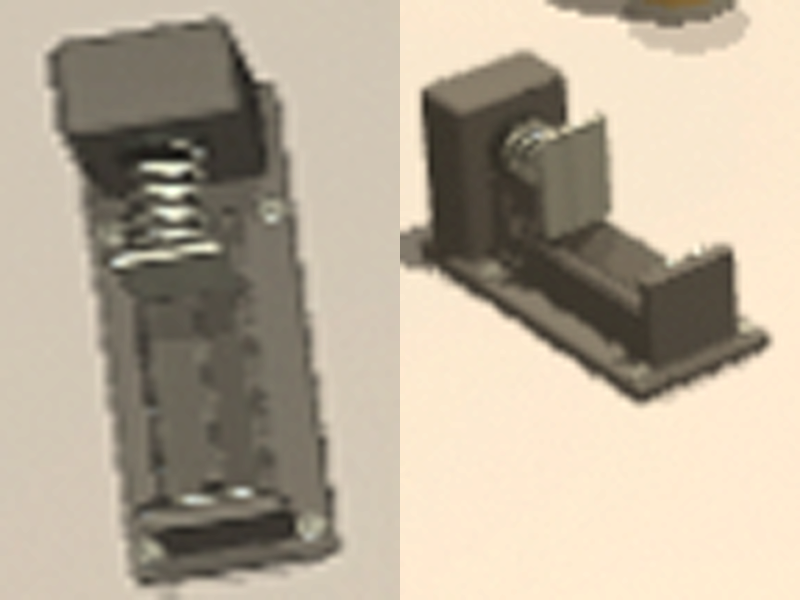

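```bash
cat >> h.py <<'E'
T2=lambda u,v:(208+u*.135,172+v*.135)
S2=lambda u,v:(192+(u-400)*.18,236+v*.18)
np.set_printoptions(precision=1,suppress=True)
E
python3 - <<'E'
from h import *
th=np.radians(-172.7);u=np.array([np.cos(th),np.sin(th)]);n=np.array([-u[1],u[0]]);o=np.array([562,161])
def sh(l,cam,f,pts,z):
    for q in pts:
        p=pl(cam,*f(*q),z); print(l,cam,p,"along %.1f lat %.1f"%((p[:2]-o)@u,(p[:2]-o)@n))
    a=p; b=pl(cam,*f(*pts[0]),z); print("   dir",np.degrees(np.arctan2(*(a-b)[1::-1])),np.linalg.norm(a-b))
sh("blk front top","top",T2,[(70,135),(240,120)],63)
sh("blk back top","top",T2,[(55,45),(225,22)],63)
sh("plate","top",T2,[(113,263),(218,245)],63)
sh("wall out","top",T2,[(155,532),(295,515)],38)
sh("wall in","top",T2,[(150,508),(280,488)],38)
sh("base near","top",T2,[(138,582),(338,548)],4)
sh("base right","top",T2,[(272,90),(335,545)],4)
sh("base left","top",T2,[(88,190),(138,575)],4)
sh("blk front","scene",S2,[(440,108),(563,78)],63)
sh("blk back","scene",S2,[(425,92),(525,55)],63)
sh("plate","scene",S2,[(540,140),(603,112)],63)
sh("wall out","scene",S2,[(645,285),(733,250)],38)
sh("base near","scene",S2,[(640,400),(768,342)],0)
E
```

```text
blk front top top [618.2 188.8  63. ] along -59.3 lat -20.5
blk front top top [620.8 147.6  63. ] along -56.6 lat 20.7
   dir -86.42161088951579 41.290673900994555
blk back top top [641.1 192.7  63. ] along -82.5 lat -21.4
blk back top top [645.8 151.3  63. ] along -81.9 lat 20.2
   dir -83.59906589960478 41.659324611469295
plate top [585.8 178.1  63. ] along -25.8 lat -14.0
plate top [589.6 152.9  63. ] along -26.3 lat 11.6
   dir -81.56557700061632 25.549757520765517
wall out top [524.6 171.6  38. ] along 35.8 lat -15.2
wall out top [527.8 137.5  38. ] along 36.9 lat 19.0
   dir -84.56958370720714 34.223193200364015
wall in top [530.6 172.8  38. ] along 29.7 lat -15.7
wall in top [534.6 141.1  38. ] along 29.7 lat 16.2
   dir -82.68669418333134 31.932957110137654
base near top [518.9 181.1   4. ] along 40.2 lat -25.4
base near top [526.1 130.9   4. ] along 39.4 lat 25.3
   dir -81.78791733355837 50.6772478558487
base right top [646.6 147.5   4. ] along -82.2 lat 24.1
base right top [526.9 131.7   4. ] along 38.5 lat 24.6
   dir -172.45567548431166 120.71335980599588
base left top [
[... 220 characters left out ...]
.9 154.7  63. ] along -59.6 lat 14.0
   dir -94.48587351671034 43.03153845511755
blk back scene [639.4 196.7  63. ] along -81.3 lat -25.5
blk back scene [645.3 157.2  63. ] along -82.1 lat 14.3
   dir -81.55977125690806 39.878420346881974
plate scene [588.1 181.2  63. ] along -28.5 lat -16.7
plate scene [593.9 155.5  63. ] along -31.0 lat 9.5
   dir -77.30268196367355 26.33672992494628
wall out scene [527.8 178.1  38. ] along 31.7 lat -21.3
wall out scene [531.3 144.9  38. ] along 32.5 lat 12.1
   dir -84.0354980830944 33.439068095236564
base near scene [524.9 183.7   0. ] along 33.9 lat -27.2
base near scene [532.2 133.1   0. ] along 33.1 lat 23.9
   dir -81.76210486487773 51.16187089004412
```

>>> arm_command(rows=[[1,1.9,-0.95,0,0,0,0],[1,3.8,-1.9,0,0,0,0],[1,3.8,-1.9,0,0,0,0],[1,3.8,-1.9,0,0,0,0],[1,3.8,-1.9,0,0,0,0],[1,3.8,-1.9,0,0,0,0],[1,3.8,-1.9,0,0,0,0],[1,3.8,-1.9,0,0,0,0],[1,3.8,-1.9,0.5,0,0,0],[1,3.8,-1.9,1,0,0,0],[1,3.8,-1.9,1,0,0,0],[1,3.8,-1.9,1,0,0,0],[1,3.8,-1.9,1,0,0,0],[1,3.8,-1.9,1,0,0,0],[1,2.1,-0.85,0.5,0,0,0.14],[1,0,0,0,0,0,0.147],[1,0,0,0,0,0,0.147],[1,0,0,0,0,0,0.147],[1,0,0,0,0,0,0.147],[1,0,0,0,0,0,0]], force=60)

```text
t: 2.6
eef_pos: [622.7, -162.0, 141.3]
ee_rot: [-0.0, 0.981, -0.193, -0.0]
wrist_force: [-0.8, -0.1, -0.5]
gripper_width: 85.6
grasp_force: 0.0
```

```bash
cat >> h.py <<'E'
from scipy.spatial.transform import Rotation as Ro
def st():
    s=bot.get_state();w,x,y,z=s["ee_rot"];R=Ro.from_quat([x,y,z,w]).as_matrix()
    print("t",s["t"],"pos",s["eef_pos"],"yaw",np.degrees(np.arctan2(R[1,0],R[0,0])),"z",R[:,2].round(4),"F",s["wrist_force"],"w",s["gripper_width"],s["grasp_force"]);return s,R
def to(p,yaw,R,s):
    a=(yaw-np.degrees(np.arctan2(R[1,0],R[0,0])))
    print("tool cm",R.T@(np.array(p)-s["eef_pos"])/10,"turn z rad",-np.radians(a))
E
python3 - <<'E'
from h import *
s,R=st();to([623,-162.5,60],-22.4,R,s)
t=vision.grab_frame("top");c=vision.grab_frame("scene")
k=lambda i,x,y,w,h:cv2.resize(i[y:y+h,x:x+w,::-1],(400,400),interpolation=cv2.INTER_CUBIC)
cv2.imwrite("pics/c3.png",np.hstack([k(t,350,130,120,120),k(c,280,150,120,120)]))
E
```

```text
t 2.6 pos [ 622.7 -162.   141.3] yaw -22.29788226066771 z [-0.  0. -1.] F [-0.8 -0.1 -0.5] w 85.58694840378213 0.0
tool cm [0.1 0.  8.1] turn z rad 0.001782290776041766
```

View pics/c3.png

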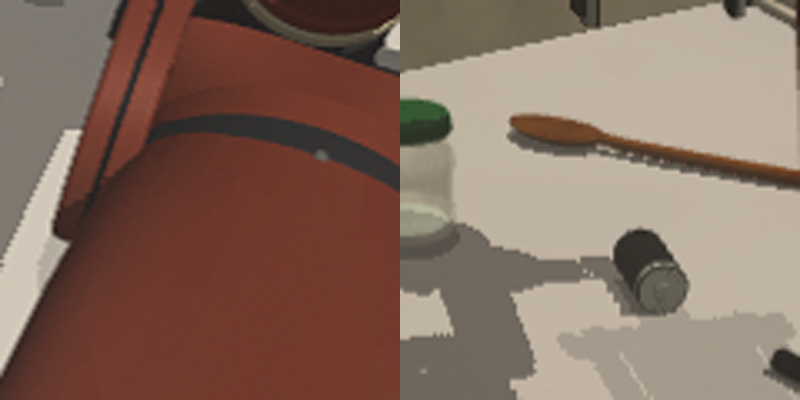

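The arm hides the cell in the top view, while the scene view shows it undisturbed at about (358,235). I'll go down and grasp.

>>> arm_command(rows=[[1,0.1,0,1,0,0,0],[1,0,0,2,0,0,0],[1,0,0,2.3,0,0,0],[1,0,0,2.3,0,0,0],[1,0,0,2.3,0,0,0],[1,0,0,2,0,0,0],[1,0,0,1.2,0,0,0],[1,0,0,0.6,0,0,0],[1,0,0,0,0,0,0],[0,0,0,0,0,0,0],[0,0,0,0,0,0,0],[0,0,0,0,0,0,0],[0,0,0,0,0,0,0],[0,0,0,0,0,0,0],[0,0,0,0,0,0,0],[0,0,0,0,0,0,0],[0,0,0,0,0,0,0]], force=60)

```text
t: 4.82
eef_pos: [623.8, -163.7, 4.5]
ee_rot: [-0.0, 0.981, -0.194, -0.0]
wrist_force: [0.2, -0.4, -0.7]
gripper_width: -0.1
grasp_force: 0.0
```

```bash
python3 - <<'E'
from h import *
st()
c=vision.grab_frame("scene")
cv2.imwrite("pics/s4.png",cv2.resize(c[170:270,290:430,::-1],(800,571),interpolation=cv2.INTER_CUBIC))
E
```

```text
t 4.825 pos [ 623.8 -163.7    4.5] yaw -22.41547696870491 z [-0.  0. -1.] F [ 0.2 -0.4 -0.7] w -0.13947398672404815 0.0
```

View pics/s4.png

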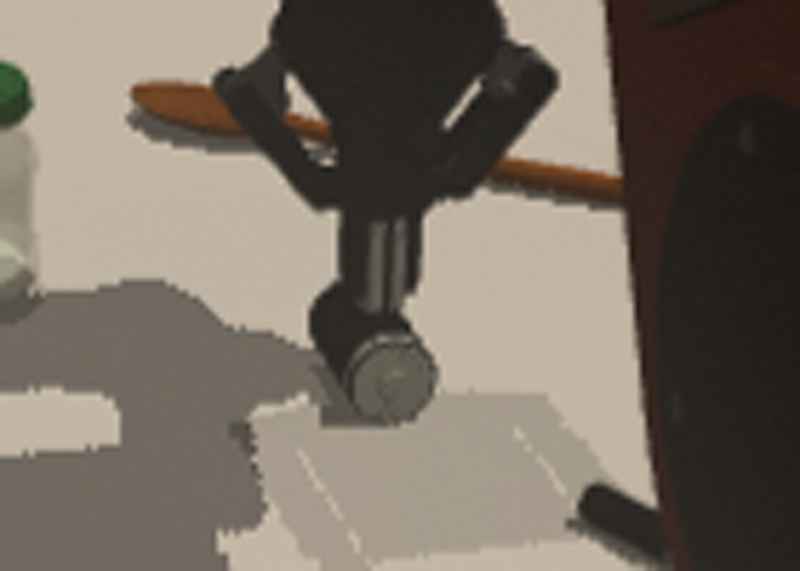

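```bash
cat >> h.py <<'E'
def proj(n,X):
    p=P[n];K=np.array([[p["fx"],0,p["cx"]],[0,p["fy"],p["cy"]],[0,0,1]])
    q=p["camera_from_world"]@np.append(X,1.);q=np.array([[[q[0],-q[1],-q[2]]]])
    return cv2.projectPoints(q,np.zeros(3),np.zeros(3),K,np.array(p["D"]))[0][0,0]
E
python3 - <<'E'
from h import *
f=lambda X:(proj("scene",X)-[290,170])*5.714
for X in([623.8,-163.7,4.5],[623.8,-163.7,34],[623.8,-163.7,54],[652,-175.5,4.5],[652,-175.5,34],[596.8,-148.8,17],[595,-151,17]):print(X,f(np.array(X)))
for n in P:
  M=P[n]["camera_from_world"];print(n,-M[:3,:3].T@M[:3,3])
E
```

```text
[623.8, -163.7, 4.5] [375.4 379.1]
[623.8, -163.7, 34] [378.5 307.2]
[623.8, -163.7, 54] [380.5 257.6]
[652, -175.5, 4.5] [352.8 345.5]
[652, -175.5, 34] [355.5 274.7]
[596.8, -148.8, 17] [391.8 384.2]
[595, -151, 17] [399.6 384.5]
top [ 312.     8.1 1075. ]
scene [-269.7  590.9  557.1]
```

The gripper reads shut with no grip force, although the cell hasn't moved (button still at about (359,236)). I need to see where the fingertips are before I move anything.

```bash
python3 - <<'E'
from h import *
s,_=st();print(s["q"],s["effort"])
c=vision.grab_frame("scene")
o=cv2.resize(c[185:255,320:400,::-1],(600,525),interpolation=cv2.INTER_CUBIC)
cv2.imwrite("pics/s5.png",(255*(o/255.)**.45).astype(np.uint8))
E
```

```text
t 4.875 pos [ 623.8 -163.7    4.5] yaw -22.415724593489198 z [-0.  0. -1.] F [ 0.3 -1.   0.1] w 0.013459812562164558 0.0
[-0.4  0.5  1.6 -0.   1.1  1.6] [  0.  -55.5 -33.4  -0.    0.    0. ]
```

View pics/s5.png

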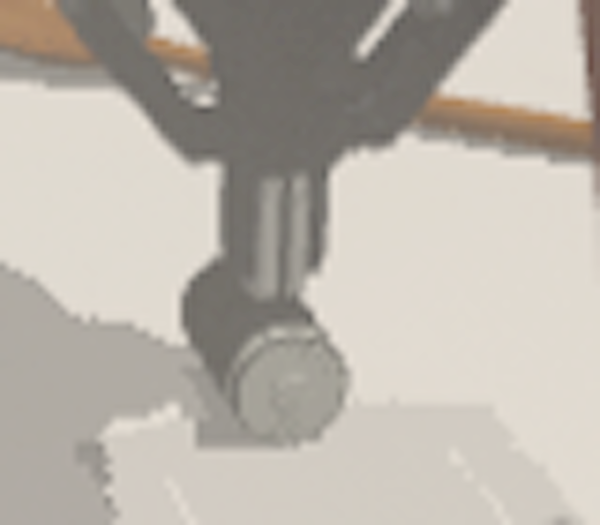

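The shut fingers seem to end at the top of the cell, at about z=34, although the TCP reads 4.5. I'll lift clear and check where the visible tip is against the reported TCP.

>>> arm_command(rows=[[0,0,0,-1.5,0,0,0],[0,0,0,-2,0,0,0],[0,0,0,-1.5,0,0,0],[0,0,0,0,0,0,0],[0,0,0,0,0,0,0]])

```text
t: 5.55
eef_pos: [623.7, -163.6, 54.5]
ee_rot: [-0.0, 0.981, -0.194, -0.0]
wrist_force: [0.6, 0.6, 0.3]
gripper_width: -0.1
grasp_force: 0.0
```

```bash
python3 - <<'E'
from h import *
s,_=st()
x=s["eef_pos"]
print("TCP proj",proj("scene",x),"crop",(proj("scene",x)-[310,150])*6)
c=vision.grab_frame("scene")
o=cv2.resize(c[150:250,310:410,::-1],(600,600),interpolation=cv2.INTER_CUBIC)
cv2.imwrite("pics/s6.png",(255*(o/255.)**.5).astype(np.uint8))
E
```

```text
t 5.55 pos [ 623.7 -163.6   54.5] yaw -22.415370327301495 z [-0.  0. -1.] F [0.6 0.6 0.3] w -0.08458243286485218 0.0
TCP proj [356.6 214.9] crop [279.6 389.3]
```

View pics/s6.png

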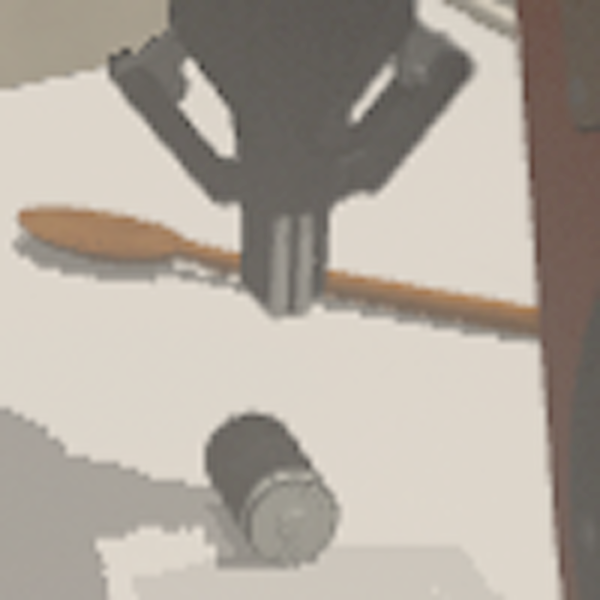

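The tip shows at crop (290,312), but the reported TCP projects to (280,389). The real fingertips are therefore about 29 mm higher than reported, and about 4 mm to the right of the cell's axis. I'll correct for both, descend slowly while checking the force, and grasp.

>>> arm_command(rows=[[1,0,-0.2,0,0,0,0],[1,0,-0.2,0,0,0,0],[1,0,0,0,0,0,0],[1,0,0,0,0,0,0],[1,0,0,0.5,0,0,0],[1,0,0,1,0,0,0],[1,0,0,1.2,0,0,0],[1,0,0,1.2,0,0,0],[1,0,0,1,0,0,0],[1,0,0,0.8,0,0,0],[1,0,0,0.6,0,0,0],[1,0,0,0.4,0,0,0],[1,0,0,0.3,0,0,0],[1,0,0,0.3,0,0,0],[1,0,0,0,0,0,0]])

```text
t: 7.48
eef_pos: [625.3, -159.9, -18.6]
ee_rot: [-0.0, 0.981, -0.194, -0.0]
wrist_force: [-0.5, -1.2, -0.4]
gripper_width: 85.1
grasp_force: 0.0
```

>>> arm_command(rows=[[0,0,0,0.1,0,0,0],[0,0,0,0,0,0,0],[0,0,0,0,0,0,0],[0,0,0,0,0,0,0],[0,0,0,0,0,0,0],[0,0,0,0,0,0,0],[0,0,0,0,0,0,0]], force=60)

```text
t: 8.35
eef_pos: [625.8, -160.1, -19.1]
ee_rot: [0.0, 0.981, -0.194, 0.0]
wrist_force: [-0.3, 0.4, 3.6]
gripper_width: 32.5
grasp_force: 60.3
```

>>> arm_command(rows=[[0,0,0,-1,0,0,0],[0,0,0,-2,0,0,0],[0,0,0,-2,0,0,0],[0,0,0,-2,0,0,0],[0,-0.8,-1.25,-1,0,0,0],[0,-1.7,-2.7,0,0,0,0],[0,-1.7,-2.7,0,0,0,0],[0,-1.7,-2.7,0,0,0,0],[0,-1.7,-2.7,0,0,0,0],[0,-1.7,-2.7,0,0,0,0],[0,-1.7,-2.7,0,0,0,0],[0,-1.7,-2.7,0,0,0,0],[0,-1.7,-2.7,0,0,0,0],[0,-1.7,-2.7,0,0,0,0],[0,-1.8,-2.35,0,0,0,0],[0,0,0,0,0,0,-0.13],[0,0,0,0,0,0,-0.13],[0,0,0,0,0,0,-0.13],[0,0,0,0,0,0,-0.13],[0,0,0,0,0,0,0]])

```text
t: 10.85
eef_pos: [565.6, 166.9, 60.6]
ee_rot: [-0.0, 0.998, 0.064, -0.0]
wrist_force: [-0.5, -0.3, -1.3]
gripper_width: 32.5
grasp_force: 59.8
```

```bash
python3 - <<'E'
from h import *
s,_=st()
c=vision.grab_frame("scene"); cv2.imwrite("pics/s7raw.png",c[:,:,::-1])
o=cv2.resize(c[190:330,170:310,::-1],(600,600),interpolation=cv2.INTER_CUBIC)
cv2.imwrite("pics/s7.png",(255*(o/255.)**.5).astype(np.uint8))
E
```

```text
t 10.85 pos [565.6 166.9  60.6] yaw 7.346550850967043 z [-0.  0. -1.] F [-0.5 -0.3 -1.3] w 32.514437713402586 59.80217635631561
```

View pics/s7.png

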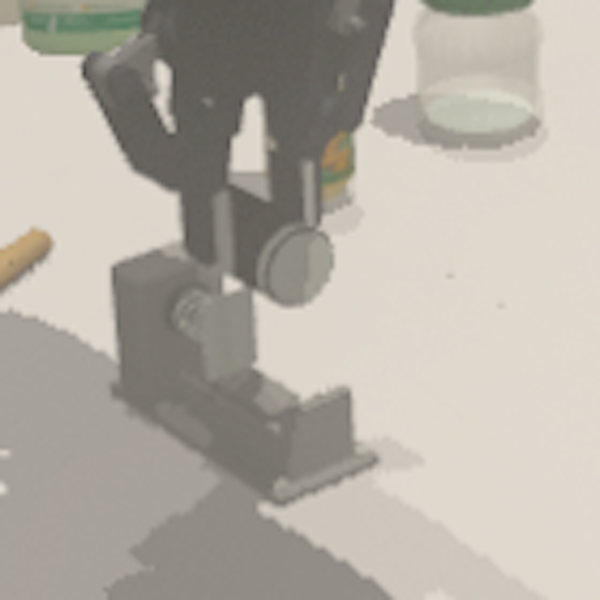

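```bash
python3 - <<'E'
from h import *
th=np.radians(-172.5);u=np.array([np.cos(th),np.sin(th)]);n=np.array([-u[1],u[0]])
A=lambda a,b:(170+a*.23333,190+b*.23333)
p=pl("scene",*A(296.5,264.5),96.7);tcp=np.array([565.6,166.9])
print("face",p,"rel tcp along %.1f lat %.1f"%((p[:2]-tcp)@u,(p[:2]-tcp)@n))
f=lambda q,z:pl("scene",*A(*q),z)
for l,q,z in(("wall out l",(293,415),38),("wall out r",(350,390),38),("plate l",(207,305),63),("plate r",(250,287),63),("base l",(278,503),0),("base r",(378,460),0),("plate bot l",(213,385),26),("plate bot r",(255,362),26),("wall bot l",(290,480),5),("wall bot r",(355,455),5)):
    v=f(q,z);print(l,v,"rel tcp along %.1f lat %.1f"%((v[:2]-tcp)@u,(v[:2]-tcp)@n))
E
```

```text
face [539.3 162.6  96.7] rel tcp along 26.6 lat 0.9
wall out l [527.  174.2  38. ] rel tcp along 37.3 lat -12.2
wall out r [531.6 145.3  38. ] rel tcp along 36.6 lat 17.0
plate l [587.2 179.5  63. ] rel tcp along -23.0 lat -9.7
plate r [591.4 157.3  63. ] rel tcp along -24.3 lat 12.9
base l [527.  183.2   0. ] rel tcp along 36.1 lat -21.2
base r [532.9 132.7   0. ] rel tcp along 36.9 lat 29.6
plate bot l [586.  179.9  26. ] rel tcp along -21.9 lat -10.2
plate bot r [593.6 156.   26. ] rel tcp along -26.3 lat 14.4
wall bot l [532.5 174.3   5. ] rel tcp along 31.9 lat -11.7
wall bot r [534.5 142.6   5. ] rel tcp along 34.0 lat 20.0
```

The cell is held level above the cradle, with its button face at crop (297,264), the wall top at (293–350, 390–415) and the plate top at (207–250, 287–305). Next I'll move 13 mm forward so the flat end clears the plate, shift 1.5 mm sideways, and lower to just above the wall top.

>>> arm_command(rows=[[0,-0.4,0.05,0,0,0,0],[0,-0.5,0.05,0,0,0,0],[0,-0.4,0.05,0,0,0,0],[0,0,0,0.5,0,0,0],[0,0,0,0.8,0,0,0],[0,0,0,0.8,0,0,0],[0,0,0,0.7,0,0,0],[0,0,0,0.5,0,0,0],[0,0,0,0.4,0,0,0],[0,0,0,0,0,0,0],[0,0,0,0,0,0,0]])

```text
t: 12.28
eef_pos: [553.9, 163.1, 23.8]
ee_rot: [-0.0, 0.998, 0.064, 0.0]
wrist_force: [-0.1, -0.5, -1.6]
gripper_width: 32.4
grasp_force: 59.8
```

```bash
python3 - <<'E'
from h import *
s,_=st()
c=vision.grab_frame("scene"); cv2.imwrite("pics/s8raw.png",c[:,:,::-1])
o=cv2.resize(c[210:310,180:280,::-1],(600,600),interpolation=cv2.INTER_CUBIC)
cv2.imwrite("pics/s8.png",(255*(o/255.)**.5).astype(np.uint8))
E
```

```text
t 12.275 pos [553.9 163.1  23.8] yaw 7.378988142929387 z [ 0.  0. -1.] F [-0.1 -0.5 -1.6] w 32.35129952919185 59.8052117228508
```

View pics/s8.png

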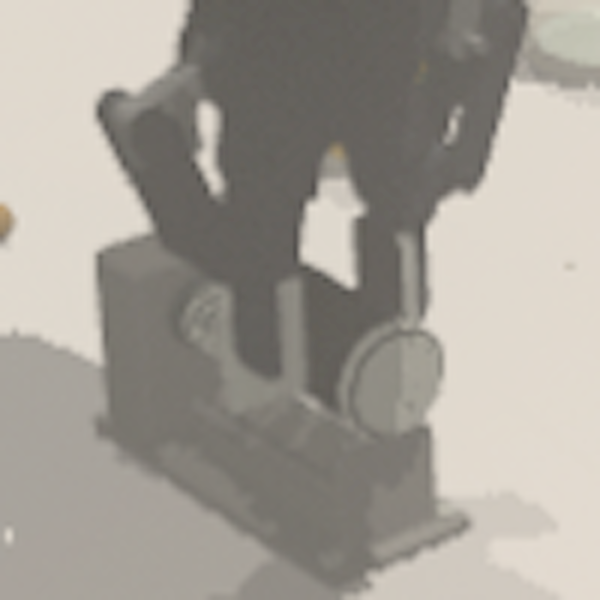

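The cell sits just above the wall, with its button disc centred at crop (392,378), and shows no contact force. I'll push the flat end against the spring plate by 18 mm.

>>> arm_command(rows=[[0,0.2,0,0,0,0,0],[0,0.3,0,0,0,0,0],[0,0.3,0,0,0,0,0],[0,0.3,0,0,0,0,0],[0,0.3,0,0,0,0,0],[0,0.2,0,0,0,0,0],[0,0.2,0,0,0,0,0],[0,0,0,0,0,0,0],[0,0,0,0,0,0,0]])

```text
t: 13.45
eef_pos: [570.7, 165.3, 23.2]
ee_rot: [0.0, 0.998, 0.064, -0.001]
wrist_force: [-4.7, -1.4, 0.4]
gripper_width: 32.3
grasp_force: 60.0
```

```bash
python3 - <<'E'
from h import *
f=[]
s,_=st()
for i in range(4):
    c=vision.grab_frame("scene"); f.append(bot.get_state()["wrist_force"])
print(np.mean(f,0))
# button face: light-grey blob near the predicted spot
tcp=s["eef_pos"];th=np.radians(-172.6);u=np.array([np.cos(th),np.sin(th),0]);z=tcp[2]+36.1
pr=tcp+26.6*u;pr[2]=z;q=proj("scene",pr).round().astype(int);print("pred face px",q)
g=c[:,:,1].astype(int);print(g[q[1]-12:q[1]+16:2,q[0]-14:q[0]+16:2])
E
```

```text
t 13.45 pos [570.7 165.3  23.2] yaw 7.381633585761214 z [-0. -0. -1.] F [-4.7 -1.4  0.4] w 32.293677585430316 59.9577659368515
[-5.3 -0.9  0.9]
pred face px [239 270]
[[ 40  36  38  39  39  39  40  41  62  85 135 185 185 186 185]
 [ 43  37  38  36  37  38  50  59  95  87 175 186 185 185 185]
 [ 43  38  37  38  37  59  75  54  70  82 108 183 185 185 185]
 [ 45  37  37  38  66  67  58  81  98 103 102 126 186 185 185]
 [ 48  38  37  43  76  61  80  80  98 102 102  99 185 186 185]
 [ 55  36  38  72  56  78  79  81 115 103 101  87 185 185 184]
 [ 52  37  37  75  65  80  79  81  96 100 100 121 185 185 185]
 [ 47  36  36  76  71  80  79  79  94 100 100 173 185 187 186]
 [ 64  60  46  71  66  79  79  79  87  99 111 185 186 186 186]
 [ 56  62  63  55  55  77  79  79 102 111 180 186 186 186 187]
 [ 57  56  58  56  70  54  71  90 121 177 186 186 187 186 187]
 [ 56  57  56  58  57  58  95 184 186 185 188 163 115 140 186]
 [ 55  56  57  57  56  57  58  86 167 110  96  93  71  70 185]
 [ 53  52  56  57  58  58  65  63  58  85  68  71  71  71 182]]
```

The force is 5.3 N, so the spring is compressed about 9 mm and the button barely clears the wall. I'll push 6 mm more.

>>> arm_command(rows=[[0,0.2,0,0,0,0,0],[0,0.2,0,0,0,0,0],[0,0.2,0,0,0,0,0],[0,0,0,0,0,0,0],[0,0,0,0,0,0,0]])

```text
t: 14.28
eef_pos: [576.2, 166.0, 23.1]
ee_rot: [0.0, 0.998, 0.064, -0.001]
wrist_force: [-7.7, -1.8, 2.0]
gripper_width: 32.2
grasp_force: 60.1
```

```bash
python3 - <<'E'
from h import *
f=[]
s,_=st()
for i in range(5):
    c=vision.grab_frame("scene"); f.append(bot.get_state()["wrist_force"])
print(np.mean(f,0))
E
```

```text
t 14.275 pos [576.2 166.   23.1] yaw 7.387050553933877 z [-0. -0. -1.] F [-7.7 -1.8  2. ] w 32.23036030203014 60.129447877407074
[-7.5 -1.3  2.4]
```

The force is 7.6 N, so compression is about 15 mm and the button end is about 7 mm behind the wall. I'll lower the cell into the trough.

>>> arm_command(rows=[[0,0,0,0.2,0,0,0],[0,0,0,0.3,0,0,0],[0,0,0,0.3,0,0,0],[0,0,0,0.3,0,0,0],[0,0,0,0.3,0,0,0],[0,0,0,0.3,0,0,0],[0,0,0,0.2,0,0,0],[0,0,0,0.1,0,0,0],[0,0,0,0,0,0,0],[0,0,0,0,0,0,0]])

```text
t: 15.78
eef_pos: [575.8, 166.0, 2.8]
ee_rot: [0.0, 0.998, 0.064, -0.002]
wrist_force: [-6.8, -1.3, 1.0]
gripper_width: 32.2
grasp_force: 60.1
```

>>> arm_command(rows=[[0,0,0,0.1,0,0,0],[0,0,0,0.1,0,0,0],[0,0,0,0.1,0,0,0],[0,0,0,0,0,0,0],[0,0,0,0,0,0,0]])

```text
t: 16.4
eef_pos: [576.1, 166.1, 0.1]
ee_rot: [0.0, 0.998, 0.064, -0.001]
wrist_force: [-7.6, -0.6, 2.1]
gripper_width: 32.0
grasp_force: 60.2
```

>>> arm_command(rows=[[0,0,0,0.1,0,0,0],[0,0,0,0.05,0,0,0],[0,0,0,0,0,0,0],[0,-0.2,0,0,0,0,0],[0,-0.2,0,0,0,0,0],[0,-0.1,0,0,0,0,0],[0,0,0,0,0,0,0],[0,0,0,0,0,0,0]])

```text
t: 17.4
eef_pos: [573.4, 166.0, -0.1]
ee_rot: [-0.0, 0.998, 0.064, 0.001]
wrist_force: [-3.3, 3.2, 6.8]
gripper_width: 32.7
grasp_force: 60.7
```

The cell is bottomed in the trough, with Fz about 7 N. I'll release it and retreat straight up.

>>> arm_command(rows=[[0.6,0,0,0,0,0,0],[0.7,0,0,0,0,0,0],[0.8,0,0,0,0,0,0],[0.8,0,0,0,0,0,0],[0.8,0,0,0,0,0,0],[0.8,0,0,-0.5,0,0,0],[0.8,0,0,-1.5,0,0,0],[0.8,0,0,-2.5,0,0,0],[0.8,0,0,-3,0,0,0],[0.8,0,0,-3,0,0,0],[0.8,0,0,-3,0,0,0],[0.8,0,3,-1,0,0,0],[0.8,0,4,0,0,0,0],[0.8,0,5,0,0,0,0],[0.8,0,5,0,0,0,0],[0.8,0,5,0,0,0,0],[0.8,0,5,0,0,0,0],[0.8,0,3,0,0,0,0],[0.8,0,0,0,0,0,0]])

```text
t: 19.77
eef_pos: [611.3, -134.5, 145.3]
ee_rot: [0.0, 0.998, 0.063, 0.001]
wrist_force: [-0.0, 0.2, -0.4]
gripper_width: 68.0
grasp_force: 0.0
```

```bash
python3 - <<'E'
from h import *
st()
t=vision.grab_frame("top");c=vision.grab_frame("scene")
cv2.imwrite("pics/t9.png",t[:,:,::-1]);cv2.imwrite("pics/s9.png",c[:,:,::-1])
print(t[176:256:2,214:258:2,1])
print(c[244:302:2,196:262:2,1])
# predicted cell in place, scene-referenced seat
th=np.radians(-172.5);u=np.array([np.cos(th),np.sin(th),0]);n=np.array([-u[1],u[0],0])
for nm,S in(("scene",np.array([566.7,165.,36])),("top",np.array([563.5,161.4,36]))):
    for l,X in(("flat top",S-30.75*u+[0,0,17]),("button end top",S+28.75*u+[0,0,17]),("flat L",S-30.75*u-17*n),("flat R",S-30.75*u+17*n),("but L",S+28.75*u-17*n),("but R",S+28.75*u+17*n),("face",S+28.75*u),("plate top",S-30.75*u+[0,0,27])):print(nm,l,proj(nm,X))
# small cell
m=(t[255:285,400:430].max(2)<62);ys,xs=np.nonzero(m);o=cv2.imread("pics/top0.png")[255:285,400:430].max(2)<62;yo,xo=np.nonzero(o)
print("small",xs.mean(),ys.mean(),"was",xo.mean(),yo.mean())
E
```

```text
t 19.775 pos [ 611.3 -134.5  145.3] yaw 7.192049808313785 z [ 0. -0. -1.] F [-0.   0.2 -0.4] w 68.01811434430422 0.0
[[200 201 202 203 184 142 129 108 120 125 124 124  99 203 198 199 198 198
  198 199 198 199]
 [203 115 124 126 125 124 125 125 125 124 125 125 116 168 200 199 198 199
  199 198 198 198]
 [150 121 126 126 126 126 126 127 125 125 126 126 124  60 203 199 198 199
  199 198 198 198]
 [158 116 126 127 126 126 126 126 125 126 127 126 123  70 172 201 199 198
  199 198 198 198]
 [207 110 128 128 127 127 127 127 126 127 127 127 126  86  85 116 202 198
  198 198 198 199]
 [204 100 128 127 128 128 128 127 129 128 124 120 119  85  66 123 176 199
  198 199 198 199]
 [204 106 131 128 122 119 117 106  89  75  72  75  75  76  69 116 176 200
  198 199 199 198]
 [200 148  77  73  74  76  77  91  90  83  75  74  75  76  71 118 178 198
  198 199 198 198]
 [200 206  85  76  77  67  65  74  76  75  69  70  77  76  74 111 144 200
  198 198 198 198]
 [199 201 149  72  77  71  95 112 173  98 126  74  75  75  73 113 112 201
  198 198 198 199]
 [199 199 188  87  76  75  96 213 227 219 122  74  89
[... 6585 characters left out ...]
83 184 183 183 182 182 182 182 182 182 182 142  64  82 105 100
   69  54  56  67  68  72  73  55  57  57  59  70  90 105 104]]
scene flat top [221.3 262.4]
scene button end top [241.3 274.4]
scene flat L [214.  273.8]
scene flat R [229.5 267.8]
scene but L [233.9 286.3]
scene but R [249.6 279.8]
scene face [241.8 283. ]
scene plate top [221.  257.4]
top flat top [231.3 204.3]
top button end top [235.5 236.2]
top flat L [223.5 208.2]
top flat R [241.9 205.3]
top but L [227.5 239.6]
top but R [246.1 236.7]
top face [236.8 238.2]
top plate top [230.4 202.9]
small nan nan was 12.45054945054945 13.214285714285714<stdin>:13: RuntimeWarning: Mean of empty slice.
  ret = ret.dtype.type(ret / rcount)
```

Both views match a home, level cell: flat end at (231,204) and button end at (235,236) in top, button tip at (241,282) in scene, each within about 1 px of the prediction. The arm was never near the small cell, so I'll hand in.

```bash
python3 -c "
from cell import finish_job
print(finish_job())"
```

```text
the job is handed in; nothing more can be done
None
```

The large cell is loaded level and home in the holder, button end behind the fixed wall, and released, by both cameras' pixel readings; the job is handed in at about 20 s, and the small cell was never approached, though the arm hid it in the final top view.

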